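Hold an end mill down on the chuck's stop while a colleague clamps it

ROBOT

A 6-joint arm with a two-finger parallel gripper is mounted at the origin on the work surface. World frame = base frame: x ahead of the robot, y to its left, z up, the work surface at z = 0. Lengths are in m, angles in degrees, forces in N, time in s.
With the tool pointing down it reaches from about 0.25 to 0.775 m from the base axis. Payload 8.9 kg.
Tool frame: the origin (TCP) lies midway between the tips of the shut fingers; the grasp point (between the pads) lies 19 mm behind it; z points along the fingers, y is the direction in which the jaws open and shut (so a half turn about z gives the same grasp; the last joint's range is limited). The gripper opens to 85 mm and grips with 20 to 120 N. Pads are 22 mm wide; open, the fingers measure 114 mm over their backs; the gripper's body (76 mm by 85 mm) begins 54 mm behind the grasp point. The pads swing forward as they close: fully open they stand 13 mm farther back than shut.
Start: joints at [-82.237, 16.656, -8.789, 64.555, 0, 82.019], TCP at [0.142, -0.505, 0.231] pointing down, gripper open.
Joint ranges: [-144.48, 144.48], [-52.06, 99.96], [-74.48, 78.29], [-112.23, 115.85], [-86.99, 84.42], [-180, 180]. Speed limits (degrees/s): [127.2, 127.2, 159.86, 180, 180, 180].

INTERFACE

Orientations are given as a 3x3 rotation matrix whose columns are the frame's x, y, z axes.
In Python, from station import move_ptp, line_to, move_j, release, grab, sleep, inverse_kinematics, read_camera, MotionError, finish_job, masks_of, pinpoint, read_t, read_qpos, read_joint_velocities, read_joint_efforts, read_position, read_ee_rot, read_ft_force, read_moment, read_width gives the robot as it stands. The module is installed in compiled form; this text tells all that it offers. Calls block until the motion is done:
- move_ptp(position, orientation): joint-space move of the TCP to a pose.
- line_to(position, rotation=None, v=0.15, force_limit=None): straight line of the TCP; rotation=None keeps the orientation; v is the mean speed in m/s. With force_limit (N) it stops when the force on the tool has changed by that much, and returns True; else False.
- move_j(angles): joint-space move.
- release() and grab(): open the fingers fully, or close them until they stop; the grip force is fixed at half the most.
- sleep(seconds).
- inverse_kinematics(position, orientation): joint angles nearest the present ones, or None.
- read_camera(name): name is "scene" or "top" or "wrist"; returns a dict with "pixels" (400x640x3 uint8, red, green, blue), "mtx" (3x3 intrinsics, pixels), "dist_coeffs" ([k1, k2, p1, p2, k3] as OpenCV has them; the pictures are not rectified), "extrinsics" (4x4, takes a point from world to camera coordinates); the wrist camera has in their place "mount" (4x4, takes a point from camera to tool coordinates, whose origin is the TCP and whose axes are the flange's). Camera axes: x right, y down, z forward; pixel columns grow to the right and rows downward; lengths in m; the calibration is good to about 2 mm. A picture is of the moment at which its call begins: read the wrist's pose just before it. There is no depth.
A pose or a line that the arm cannot do raises MotionError and nothing moves.
- finish_job(): hands the job in, once; it reports no verdict.
Trained networks look in the newest picture that a camera, given by its name, has taken for a name from the list of things; names that differ only in an ending like _2 or _b are one class to them, and where a whole thing is asked for, a point or a joint stands for the part that bears it (a point fixed in the world has none). Each returns a list of dicts, best first, with "score" (0 to 1); they miss things now and then, are a little off and sometimes report something else, mostly with a low value. They report only what shows in the picture. A call takes as long as a camera call. They do not tell look-alikes from the thing itself.
- masks_of(camera, thing): "pixels" (400x640 bool, what is visible of it) and "bbox" ([centre column, centre row, width, height] in pixels, round what is visible of it).
- pinpoint(camera, thing): "uv" ([column, row] in pixels: a listed point, or the origin of a listed thing).
Readings, each from a call of its own:
- read_t(): time.
- read_qpos(): joint angles.
- read_joint_velocities(): joint speeds.
- read_joint_efforts(): joint torques, N m.
- read_position(): TCP position.
- read_ee_rot(): TCP orientation.
- read_ft_force(): force on the tool from outside, world axes, zero at the start.
- read_moment(): the same for the moment, N m.
- read_width(): finger opening in m.
Only numpy, scipy, OpenCV 4.12 (cv2) and the standard library are available. Lean on these libraries where they do the work, as an engineer would, in place of code of your own. Each camera call takes 0.05 s, during which the arm holds its last target. There are 200 camera calls.

TASK

Take the straight end mill out of the wooden block, slide its shank down into the bore of the hydraulic chuck that stands in the assembly fixture, and press it down onto the sprung stop inside with a steady push of about 10 N (anything from 5 to 15 N will do, and never as much as 25 N), so that a colleague can tighten the chuck's clamping screw. Keep it gripped in the fingers and pressed like that for at least two seconds and finish that way: your program ends while still gripping and pressing, nothing is let go. Leave the other three cutters in the block and the hex driver lying where it is.

Things in the scene. Friction and masses are not known exactly. Their poses are not given: they have to be found in the camera images.
- endmill_mid (a point): The end mill: a straight steel cylinder 12 mm thick, 110 mm long, two small golden inserts in its top 12 mm; the tallest cutter in the block and the only one as thick at the top as below. Stands shank down in any of the four holes, 72 mm showing. 70 to 120 g. Point: on its axis, 55 mm above its lower end; z up along it. Grip it 25 to 35 mm below its top: fingertips stay clear of block and chuck.
- endmill_foot (a point): Centre of the lower end face of the end mill (its shank end, edge chamfered 1.2 x 2 mm); same axes as endmill_mid.
- bore_mouth (a point): Centre of the bore's mouth in the flat top (33 mm wide) of the chuck's nose, 140 mm above the bench; z up. The bore is vertical, 13.8 mm wide for the 12 mm shank, with a lead-in chamfer 3 mm deep that opens to 17.8 mm. The sprung stop lies 42 mm down, so a seated end mill stands 65 mm out. Off centre, the shank rubs on the wall, which takes some newtons of the push.
- stop: The sprung length stop at the bottom of the bore, a steel plunger 11 mm wide; origin: centre of its upper face, 42 mm below the bore's mouth when unpressed. It gives 1 mm for every 3 N (no preload) and meets a hard end after 6 mm (18 N): 10 N is a little over 3 mm down from first touch. Deep in the bore, scarcely seen.
- fixture: Grey fixture fixed to the bench (base 130 x 110 mm, housing 96 mm wide, 60 mm high, ball lever 79 mm out at its -y side, up to 67 mm high) with the steel chuck upright in it: flange 63 mm wide up to 86 mm height, body 50 mm up to 112 mm, nose 33 to 37 mm up to 140 mm; clamping screw in the body's side. Origin: on the bore's axis at bench height. Yaw varies by 0.6 rad.
- rack: Beech block 75 mm (x) x 240 mm (y) x 45 mm high, fixed, with four holes 13.6 mm wide and 38 mm deep in a row along its y axis at -90, -30, 30 and 90 mm; a cutter in each. Origin: centre of its underside. It stands left and the fixture right, or the other way round.
- tslot: Bystander in the block: T-slot cutter, 12 mm shank, thin neck and a disc head 25 mm in diameter, 99 mm long. Origin: centre of its lower end.
- chamfer: Bystander in the block: chamfer cutter, 12 mm shank, conical head 20 mm in diameter, 88 mm long. Origin: centre of its lower end.
- drill: Bystander in the block: stub drill, 12 mm shank, thicker pointed head 18 mm in diameter, 97 mm long. Origin: centre of its lower end.
- driver: Bystander: hex driver with a green handle, 170 mm long, 26 mm thick, lying along its x axis on the bench between fixture and block. Origin: under its middle.
Not all that is in view belongs to the job. Several things look just like the fixture: the one meant starts farthest to the robot's right.

How it is judged (in metres and radians):
On the way, in this order (a step that is already met when the one before it is completed fails the run):
1. the end mill is drawn clear out of the block in the fingers (height (world z) of endmill_foot above 0.055 m and contact force between the fingers and endmill above 1 N), for 0.1 s.
2. gripped upright in the bore, the end mill is pressed on the stop with 5 to 15 N for two seconds (contact force between endmill and stop between 5 and 15 N and horizontal distance between endmill_foot and bore_mouth below 0.003 m and z of endmill_foot in the frame of bore_mouth below -0.04 m and angle between endmill_mid's own z axis and vertical below 0.06 rad and contact force between the fingers and endmill above 2 N and z of the grasp point in the frame of endmill_foot below 0.112 m and linear speed of endmill below 0.01 m/s), for 2 s.
At the end, for the whole second after the job is handed in: The end mill is upright in the bore (foot over 40 mm down, within 3 mm of the axis, tilt under 0.06 rad), at rest, still gripped by the fingers (over 2 N, grasp point below its top), and presses on the sprung stop with 5 to 15 N through the last second (all of step 2); the arm keeps its last pose, push and grip.
It fails at once if the end mill is rammed onto the stop with more than 25 N (contact force between endmill and stop above 25 N).
It fails at once if another cutter or the hex driver is moved more than 30 mm (distance of any of tslot, chamfer, drill, driver from where it was at the start of the episode above 0.03 m).
It also fails if it takes over 64 s, if anything falls off the work surface, if the arm or the gripper's body presses on something with over 40 N, if the wrist force passes 120 N, or if a joint passes its speed limit or range.

## Working session

There is one attempt and no reset: what is moved stays moved. The work goes in short steps, each a Python script; the robot and the scene stay as the last script left them, time stands still between calls to the robot, and variables do not carry over. Pictures are saved under pics/ and viewed, about 8 in all and at most 12, crops included, and the job is handed in when it is done.

```bash
mkdir -p pics; ls; python3 - <<'E'
from station import *
import cv2, numpy as np
for c in ("scene","top"):
    d=read_camera(c); cv2.imwrite(f"pics/{c}1.png",d["pixels"][:,:,::-1])
    print(c,d["mtx"].tolist(),d["dist_coeffs"],np.round(d["extrinsics"],3).tolist())
    for n in ("endmill_mid","bore_mouth","fixture","rack","driver","tslot"):
        print(n,[(np.round(r["uv"],1).tolist(),round(r["score"],2)) for r in pinpoint(c,n)])
d=read_camera("wrist");print(d["mtx"],d["dist_coeffs"],d["mount"])
print(read_t(),read_ee_rot(),read_ft_force())
E
```

```text
pics
scene [[504.6117886955516, 0.0, 315.6046000153759], [0.0, 504.6117886955516, 200.33020459781912], [0.0, 0.0, 1.0]] [-0.1455306  0.         0.         0.         0.       ] [[0.07, 0.997, -0.017, -0.038], [0.77, -0.064, -0.635, -0.295], [-0.635, 0.031, -0.772, 1.506], [0.0, 0.0, 0.0, 1.0]]
endmill_mid [([442.7, 211.4], 0.55)]
bore_mouth [([413.9, 120.1], 0.63), ([205.1, 208.0], 0.57)]
fixture [([405.3, 163.0], 0.85), ([221.0, 244.8], 0.73)]
rack [([406.9, 233.5], 0.91), ([365.5, 239.9], 0.23), ([414.8, 234.6], 0.18)]
driver [([315.2, 271.4], 0.89)]
tslot [([365.7, 242.7], 0.53)]
top [[456.56825582650305, 0.0, 308.0198217971513], [0.0, 456.56825582650305, 202.83758256843643], [0.0, 0.0, 1.0]] [0.02443707 0.         0.         0.         0.        ] [[-0.006, -1.0, 0.003, 0.002], [-0.996, 0.006, -0.086, 0.463], [0.086, -0.004, -0.996, 1.103], [0.0, 0.0, 0.0, 1.0]]
endmill_mid [([184.1, 189.9], 0.37)]
bore_mouth [([185.6, 286.6], 0.91), ([410.2, 181.0], 0.72)]
fixture [([398.2, 191.5], 0.92), ([200.9, 281.1], 0.58)]
rack [([226.7, 183.8], 0.69)]
driver [([307.2, 153.7], 0.64)]
tslot [([263.1, 179.4], 0.51)]
[[288.91389668   0.         323.2517497 ]
 [  0.         288.91389668 202.39090403]
 [  0.           0.           1.        ]] [-0.04186897  0.          0.          0.          0.        ] [[-1.88098045e-04 -9.47583969e-01 -3.19506786e-01  8.21133634e-02]
 [ 9.99999979e-01 -2.02572702e-04  1.20704927e-05 -1.28846840e-03]
 [-7.61611584e-05 -3.19506777e-01  9.47583988e-01 -1.40190381e-01]
 [ 0.00000000e+00  0.00000000e+00  0.00000000e+00  1.00000000e+00]]
0.75 [[ 9.62469966e-01  2.71388216e-01 -2.56000518e-05]
 [ 2.71388217e-01 -9.62469966e-01  3.35072975e-05]
 [-1.55457952e-05 -3.91973199e-05 -9.99999999e-01]] [-0.37134097  0.17682774  0.39780254]
```

View pics/scene1.png

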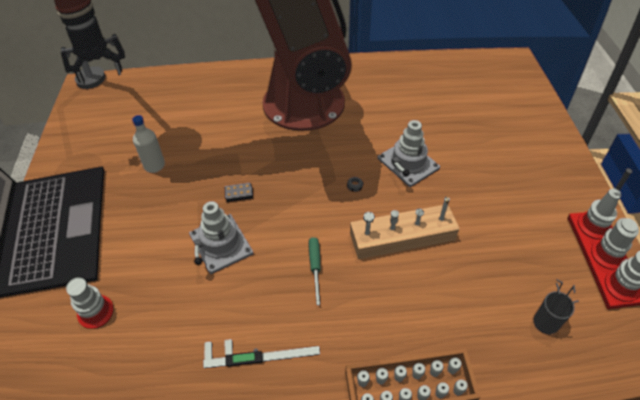

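View pics/top1.png

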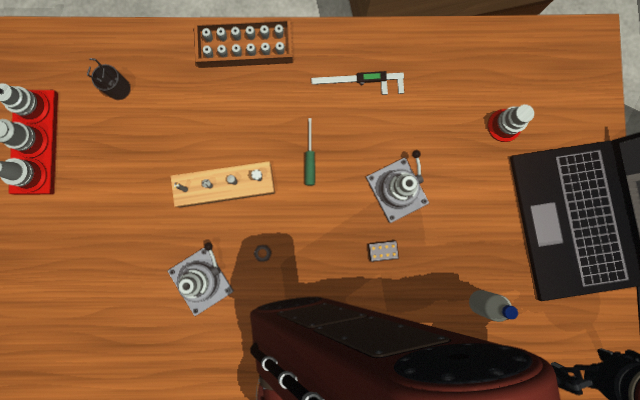

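The scene camera faces the robot, so its image left is the robot's right. The wanted fixture is therefore the one at scene (210,235), top (398,190). The other, at scene (410,160), is a decoy. The end mill is the thin tall cutter at scene (444,210), top (182,188), at the far-left end of the block.

```bash
cat > h.py <<'E'
from station import *
import cv2, numpy as np
def cam(name):
    """picture, K, dist, world->camera"""
    if name=="wrist":
        p,R=np.array(read_position()),np.array(read_ee_rot())
        d=read_camera(name); T=np.eye(4);T[:3,:3]=R;T[:3,3]=p
        E=np.linalg.inv(T@np.array(d["mount"]))
    else:
        d=read_camera(name);E=np.array(d["extrinsics"])
    return d["pixels"],np.array(d["mtx"]),np.array(d["dist_coeffs"]),E
def ray(c,uv):
    _,K,D,E=c
    u=cv2.undistortPoints(np.array([[uv]],float),K,D)[0,0]
    return -E[:3,:3].T@E[:3,3], E[:3,:3].T@np.array([u[0],u[1],1])
def at_z(c,uv,z):
    o,d=ray(c,uv); return o+d*(z-o[2])/d[2]
def proj(c,P):
    _,K,D,E=c
    return cv2.projectPoints(np.array(P,float).reshape(-1,3),cv2.Rodrigues(E[:3,:3])[0],E[:3,3],K,D)[0][:,0]
def down(a):
    "tool down with tool x at world angle a (deg)"
    c,s=np.cos(np.radians(a)),np.sin(np.radians(a))
    return np.array([[c,s,0],[s,-c,0],[0,0,-1.]])
E
python3 - <<'E'
from h import *
S,T=cam("scene"),cam("top")
for n,z,us,ut in (("mill mid",.062,(442.7,211.4),(184.1,189.9)),("bore",.14,(205.1,208),(410.2,181)),("fix",0,(221,244.8),(398.2,191.5)),("rack",0,(406.9,233.5),(226.7,183.8)),("driver",0,(315.2,271.4),(307.2,153.7)),("tslot",.007,(365.7,242.7),(263.1,179.4)),("milltop",.117,(445,199),(177,184)),("decoy",.14,(413.9,120.1),(185.6,286.6))):
    print(n,np.round(at_z(S,us,z),4),np.round(at_z(T,ut,z),4))
E
```

```text
mill mid [0.4923 0.2993 0.062 ] [0.4917 0.2922 0.062 ]
bore [ 0.5003 -0.2317  0.14  ] [ 0.4995 -0.2262  0.14  ]
fix [ 0.5005 -0.2203  0.    ] [ 0.4918 -0.2276  0.    ]
rack [ 0.5038  0.2206 -0.    ] [0.5138 0.2026 0.    ]
driver [ 0.5901 -0.0039  0.    ] [5.892e-01 1.000e-04 0.000e+00]
tslot [0.5265 0.1183 0.007 ] [0.5234 0.1107 0.007 ]
milltop [0.5001 0.2928 0.117 ] [0.4987 0.2936 0.117 ]
decoy [0.2622 0.2667 0.14  ] [0.2729 0.2643 0.14  ]
```

```bash
python3 - <<'E'
from h import *
out={}
def look(tag,p,angles,names,z):
    for a in angles:
        if inverse_kinematics(p,down(a)) is None: print(tag,a,"no ik"); continue
        move_ptp(p,down(a)); c=cam("wrist"); cv2.imwrite(f"pics/{tag}_{a}.png",c[0][:,:,::-1])
        for n,z in names:
            print(tag,a,n,[(np.round(r["uv"],1).tolist(),round(r["score"],2),np.round(at_z(c,r["uv"],z),4).tolist()) for r in pinpoint("wrist",n)[:3]])
        # nadir edge/height refs
        print(np.round(read_qpos(),1),read_t())
look("bore",[.5,-.229,.25],(0,180,90,-90),[("bore_mouth",.14),("fixture",0)],0)
look("mill",[.496,.293,.22],(100,-80),[("endmill_mid",.062),("endmill_foot",.007),("rack",0),("tslot",.007)],0)
E
python3 -c "
import cv2,glob,numpy as np
f=sorted(glob.glob('pics/bore_*'))[:2]+sorted(glob.glob('pics/mill_*'))
print(f); ims=[cv2.resize(cv2.imread(x),(400,250)) for x in f]
r=[np.hstack(ims[i:i+2]) for i in range(0,len(ims)-1,2)];cv2.imwrite('pics/m1.png',np.vstack(r))"
```

```text
bore 0 bore_mouth [([314.5, 203.4], 0.9, [0.4961, -0.2205, 0.14]), ([17.7, 163.7], 0.65, [0.5349, 0.0527, 0.14])]
bore 0 fixture [([316.4, 170.3], 0.91, [0.4964, -0.2192, 0.0]), ([35.9, 299.0], 0.68, [0.2765, 0.2614, 0.0])]
[-32.3  18.9  -2.8  68.3  -0.  147.8] 2.6583
bore 180 bore_mouth [([333.4, 197.9], 0.64, [0.4973, -0.2186, 0.14])]
bore 180 fixture [([327.2, 163.9], 0.98, [0.4935, -0.2224, 0.0])]
[-32.2  18.9  -2.8  68.3   0.  -32.2] 5.4583
bore 90 bore_mouth [([320.8, 192.8], 0.69, [0.4973, -0.2208, 0.14])]
bore 90 fixture [([320.1, 161.7], 0.97, [0.4952, -0.2187, 0.0])]
[-32.2  18.9  -2.8  68.3   0.   57.7] 7.0083
bore -90 bore_mouth [([328.0, 209.4], 0.71, [0.4951, -0.2189, 0.14])]
bore -90 fixture [([325.5, 173.8], 0.67, [0.4965, -0.22, 0.0])]
[ -32.2   18.9   -2.8   68.3    0.  -122.2] 9.8083
mill 100 endmill_mid [([322.4, 180.8], 0.85, [0.4938, 0.2996, 0.062])]
mill 100 endmill_foot []
mill 100 rack [([321.4, 232.9], 0.74, [0.5077, 0.2115, 0.0])]
mill 100 tslot []
[ 23.3  22.6  -1.9  65.5  -0.  103.3] 13.3417
mill -80 endmill_mid [([319.4, 191.0], 0.55, [0.4987, 0.3002, 0.062])]
mill -80 endmill_foot [([319.0, 177.4], 0.73, [0.5002, 0.2989, 0.007])]
mill -80 rack [([326.7, 101.4], 0.95, [0.5066, 0.208, 0.0]), ([320.9, 186.1], 0.18, [0.4956, 0.3115, 0.0])]
mill -80 tslot [([328.7, 13.7], 0.47, [0.5204, 0.1189, 0.007])]
[ 23.3  22.6  -1.9  65.5   0.  -76.7] 16.2417
['pics/bore_-90.png', 'pics/bore_0.png', 'pics/mill_-80.png', 'pics/mill_100.png']
```

View pics/m1.png

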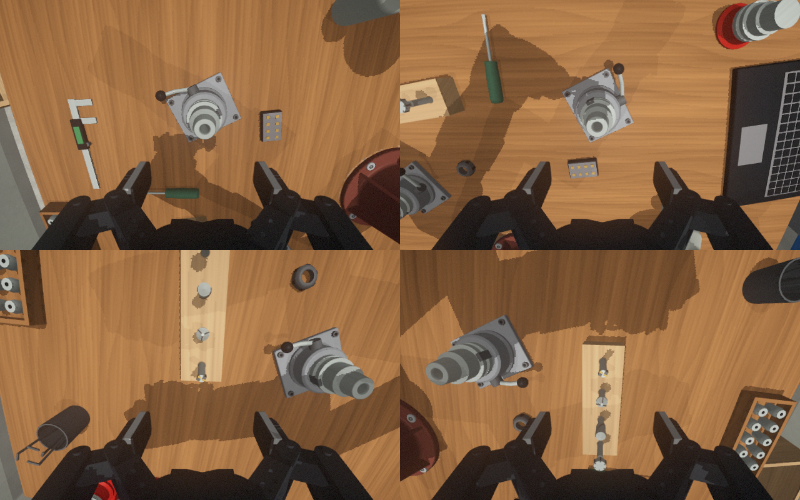

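```bash
python3 - <<'E'
import cv2,numpy as np
uv={'bore_0':(314,203),'bore_180':(333,198),'bore_90':(321,193),'bore_-90':(328,209),'mill_100':(322,181),'mill_-80':(319,191)}
t=[]
for k,(u,v) in uv.items():
    im=cv2.imread(f'pics/{k}.png')[v-25:v+25,u-25:u+25]; t.append(cv2.resize(im,(260,260),interpolation=cv2.INTER_NEAREST))
cv2.imwrite('pics/m2.png',np.vstack([np.hstack(t[:3]),np.hstack(t[3:])]))
E
```

```text
(no output)
```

View pics/m2.png

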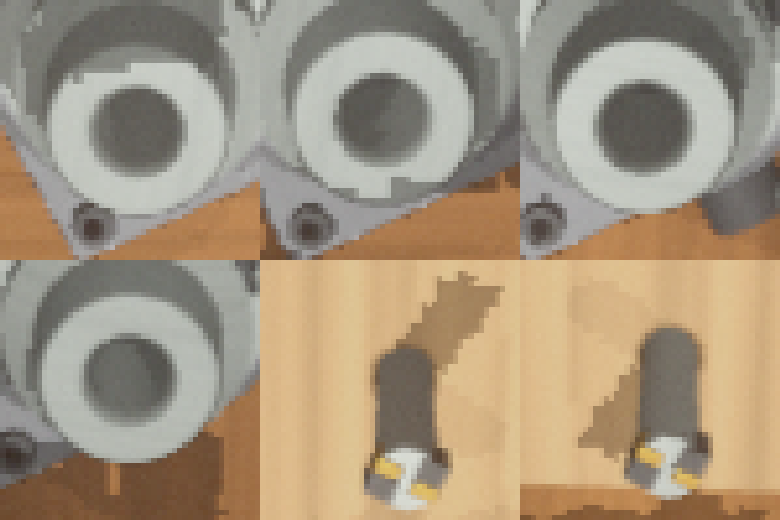

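```bash
python3 - <<'E'
from h import *
d=read_camera("wrist");K,D,M=np.array(d["mtx"]),np.array(d["dist_coeffs"]),np.array(d["mount"])
def f(p,a,uv,z):
    T=np.eye(4);T[:3,:3]=down(a);T[:3,3]=p
    return at_z((0,K,D,np.linalg.inv(T@M)),uv,z)
B=np.array([f([.5,-.229,.25],a,uv,.14) for a,uv in ((0,(315,202.3)),(180,(331,195.2)),(90,(319.2,191.7)),(-90,(327.3,206.2)))])
print(B.round(4),B.mean(0).round(4))
m=np.array([f([.496,.293,.22],a,uv,.117) for a,uv in ((100,(324.6,197.4)),(-80,(322.3,205.5)))])
print(m.round(4))
P=m.mean(0); np.save("bore.npy",B.mean(0)[:2]); np.save("mill.npy",P[:2])
R=down(-82.5)
line_to([P[0],P[1],.15],R,v=.12)
print(line_to([P[0],P[1],.068],R,v=.08,force_limit=8)); print(read_position(),read_ft_force())
f0=np.array(read_ft_force()); grab(); print("w",read_width(),np.array(read_ft_force())-f0)
sleep(.2); print(line_to([P[0],P[1],.16],R,v=.06)); print("w",read_width(),np.array(read_ft_force())-f0, read_t())
c=cam("wrist"); cv2.imwrite("pics/held.png",c[0][:,:,::-1])
for n in("endmill_foot","endmill_mid"): print(n,[(np.round(r["uv"],1).tolist(),round(r["score"],2)) for r in pinpoint("wrist",n)[:2]])
p=np.array(read_position()); print(p,"exp foot",proj(c,[p+[0,0,-.061]]))
E
```

```text
[[ 0.4967 -0.2217  0.14  ]
 [ 0.4965 -0.2217  0.14  ]
 [ 0.4966 -0.2222  0.14  ]
 [ 0.496  -0.2219  0.14  ]] [ 0.4965 -0.2219  0.14  ]
[[0.4968 0.2968 0.117 ]
 [0.4959 0.297  0.117 ]]
False
[0.49675095 0.29707598 0.06853022] [0.44146739 0.98926408 0.22366231]
w 0.010545083598398307 [-0.02863751 -0.6255691   2.04727112]
False
w 0.01044415253234859 [ 0.08717426 -0.92125251 -0.72049414] 20.7583
endmill_foot [([320.2, 218.6], 0.66)]
endmill_mid [([322.0, 254.2], 0.59)]
[0.49622538 0.29684915 0.15976289] exp foot [[322.67126548 219.16193654]]
```

View pics/held.png

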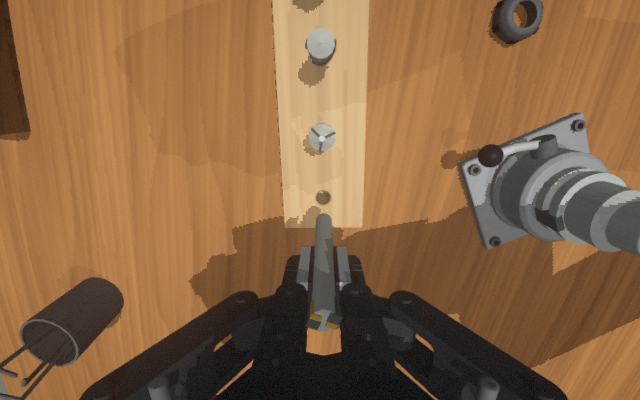

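The mill is held: its foot is at (323,217), near the expected (322.7,219), and the emptied hole is at (323,197). I'll carry it over to the bore.

```bash
python3 - <<'E'
from h import *
B=np.load("bore.npy");R=down(-82.5)
p=read_position(); line_to([p[0],p[1],.25],R,v=.15)
move_ptp([B[0],B[1],.25],R); line_to([B[0],B[1],.22],R,v=.1); sleep(.3)
c=cam("wrist"); p=np.array(read_position()); print(p,read_ft_force(),read_t(),read_qpos())
im=c[0][:,:,::-1].copy(); ring=lambda z,r,q:proj(c,[[q[0]+r*np.cos(t),q[1]+r*np.sin(t),z] for t in np.linspace(0,6.283,40)])
print("bore",proj(c,[[*B,.14]]),"foot",proj(c,[p-[0,0,.0615]]))
for n in("endmill_foot","bore_mouth"): print(n,[(np.round(r["uv"],1).tolist(),round(r["score"],2)) for r in pinpoint("wrist",n)[:2]])
x0,y0,s=270,160,5
a=cv2.resize(im[y0:y0+110,x0:x0+110],None,fx=s,fy=s,interpolation=cv2.INTER_CUBIC)
b=a.copy()
for z,r,q,col in((.14,.0089,B,(0,255,0)),(.14,.0165,B,(0,255,0)),(p[2]-.0615,.0048,p,(0,0,255)),(p[2]-.0595,.006,p,(255,0,0))):
    cv2.polylines(b,[((ring(z,r,q)-[x0,y0]+.5)*s).astype(np.int32)],True,col,1)
cv2.imwrite("pics/over.png",b)
E
```

```text
[ 0.49665486 -0.22201528  0.22041203] [-0.19697786 -0.09206609 -0.67301357] 24.3333 [-3.17853952e+01  1.90420114e+01 -7.07655935e+00  6.38391337e+01
 -2.02084242e-03 -1.29284671e+02]
bore [[323.23154088 210.31659042]] foot [[322.96381161 218.81960801]]
endmill_foot [([322.6, 220.1], 0.75)]
bore_mouth [([323.1, 212.6], 0.67)]
```

View pics/over.png

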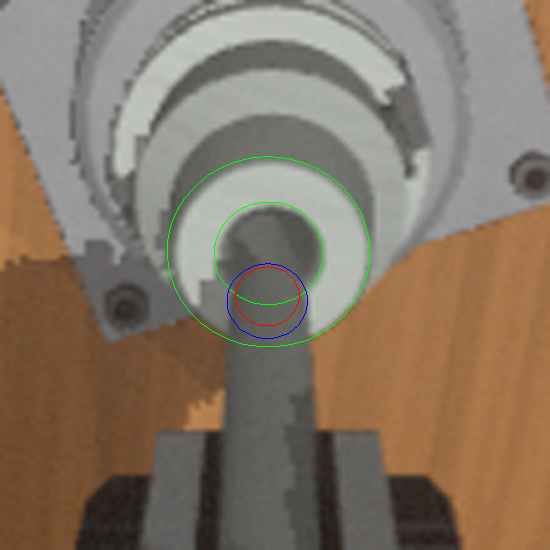

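```bash
python3 - <<'E'
from h import *
B=np.load("bore.npy");R=down(-82.5)
f0=np.array(read_ft_force())
for z in (.2,.19,.18,.17):
    h=line_to([B[0],B[1],z],R,v=.04,force_limit=6); sleep(.15)
    print(z,h,np.round(read_position(),4),np.round(np.array(read_ft_force())-f0,2),np.round(read_moment(),2),read_t())
    if h: break
c=cam("wrist"); cv2.imwrite("pics/in.png",c[0][100:300,200:440,::-1]); np.save("f0.npy",f0)
E
```

```text
0.2 False [ 0.4966 -0.2219  0.2002] [-0.85 -0.69 -0.04] [ 0.07 -0.03 -0.03] 25.2333
0.19 False [ 0.4965 -0.2219  0.1901] [-0.95 -0.55 -0.48] [-0.02  0.03  0.04] 25.7833
0.18 False [ 0.4966 -0.222   0.1801] [-0.84 -0.71  0.25] [0.   0.02 0.01] 26.3333
0.17 False [ 0.4966 -0.222   0.1701] [-1.02 -0.68 -0.33] [-0.1   0.01  0.05] 26.8833
```

```bash
cat >> h.py <<'E'
def F(n=10):
    a=[]
    for _ in range(n): a.append(read_ft_force()); sleep(.02)
    return np.mean(a,0)
E
python3 - <<'E'
from h import *
B=np.load("bore.npy");R=down(-82.5)
f0=F();z=.163
line_to([B[0],B[1],z],R,v=.03,force_limit=5)
while True:
    f=F(6)-f0; print(round(z,4),np.round(read_position(),4)[2],np.round(f,2))
    if f[2]>9 or np.hypot(f[0],f[1])>6 or z<.1535: break
    z-=.0005 if f[2]<6 else .00025
    line_to([B[0],B[1],z],R,v=.01,force_limit=6)
print(read_t(),read_width(),read_moment()); np.save("f0.npy",f0)
E
```

```text
0.163 0.163 [ 0.17 -0.05  0.05]
0.1625 0.1626 [ 0.03  0.06 -0.1 ]
0.162 0.162 [ 0.08  0.04 -0.39]
0.1615 0.1615 [ 0.39 -0.29 -0.17]
0.161 0.161 [-0.05 -0.16 -0.31]
0.1605 0.1605 [ 0.21 -0.38 -0.13]
0.16 0.16 [ 0.17 -0.19 -0.16]
0.1595 0.1595 [ 0.43 -0.44  0.04]
0.159 0.159 [ 0.02 -0.19 -0.05]
0.1585 0.1586 [-0.38 -0.06  1.63]
0.158 0.1581 [-0.19  0.13  2.76]
0.1575 0.1576 [-0.23 -0.28  4.24]
0.157 0.1571 [-0.58 -0.07  5.66]
0.1565 0.1567 [-0.7  -0.11  7.08]
0.1562 0.1565 [-0.41  0.07  7.47]
0.156 0.1563 [-1.05  0.26  8.06]
0.1557 0.1561 [-1.2   0.06  8.59]
0.1555 0.1559 [-1.25  0.17  8.8 ]
0.1552 0.1557 [-1.15  0.41  9.47]
33.8833 0.010623469959494838 [ 0.14088022  0.34065416 -0.0415218 ]
```

```bash
python3 - <<'E'
from h import *
f0=np.load("f0.npy")
for _ in range(5): sleep(.5); print(np.round(F(10)-f0,2),np.round(read_position(),4),round(read_width(),4),read_t())
f=(F()-f0)[2]
c=cam("wrist"); cv2.imwrite("pics/end.png",c[0][:,:,::-1])
if 7.5<f<12: finish_job(); print("handed in",f)
E
```

```text
[-1.15  0.28  9.69] [ 0.4966 -0.222   0.1557] 0.0108 34.55
[-1.14  0.25  9.47] [ 0.4966 -0.222   0.1557] 0.0103 35.2167
[-1.55  0.41  9.67] [ 0.4966 -0.222   0.1557] 0.0107 35.8833
[-1.24  0.09  9.18] [ 0.4966 -0.222   0.1557] 0.0102 36.55
[-1.31  0.43  9.78] [ 0.4966 -0.222   0.1557] 0.0103 37.2167
the job is handed in; nothing more can be done
handed in 9.571113435430433
```

View pics/end.png

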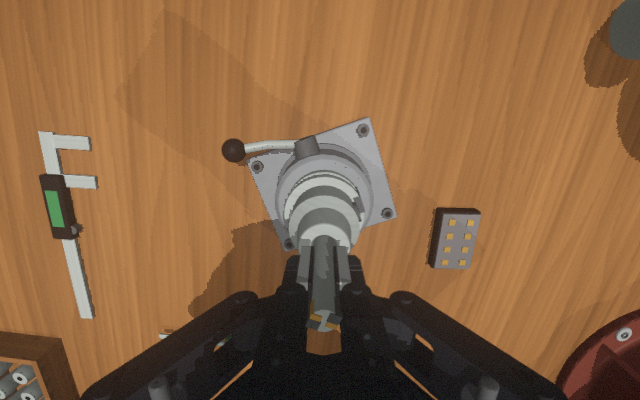

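The end mill is in the bore of the right-hand chuck, still gripped and pressed onto the sprung stop. I handed the job in that way at about 37.5 s; no verdict is reported.

- **Route:** I drew the mill from the block's far-left hole, carried it over to the chuck and lowered it into the bore. Nothing touched on the way down to the stop.
- **Push:** Over more than 3 s before hand-in the push stayed at 9.2–9.8 N. The mill stopped on the plunger, then sank 3.3 mm. At 3 N per mm that predicts about 9.9 N, so force and travel agree.
- **Side force:** It was about 1.3 N, so there is little wall rubbing.
- **Last picture:** It shows the mill at about (323,280), gripped and entering the chuck nose at about (323,238).

**Not checked:**
- I did not measure the mill's tilt separately.
- I did not look at the other cutters and the hex driver again. There was no unexpected contact force at any point I read it.
- The fixed cameras put the bore 4–10 mm away from the wrist camera's position. I used the wrist camera, whose four views agreed within 1 mm, and the free entry bears it out.

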